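# Turn the ring gauge under the probe

### The arm

A 6-joint arm with a two-finger parallel gripper is mounted at the origin on the work surface. World frame = base frame: x ahead of the robot, y to its left, z up, the work surface at z = 0. Lengths are in m, angles in rad, forces in N, time in s.
With the tool pointing down it reaches from about 0.3 to 0.875 m from the base axis. Payload 6.4 kg.
Tool frame: the origin (TCP) lies midway between the tips of the shut fingers; the grasp point (between the pads) lies 19 mm behind it; z points along the fingers, y is the line along which they close (so a half turn about z gives the same grasp; the last joint's range is limited). The gripper opens to 85 mm and grips with 20 to 120 N. Pads are 22 mm wide; open, the fingers measure 114 mm over their backs; the gripper's body (76 mm by 85 mm) begins 54 mm behind the grasp point. The pads swing forward as they close: fully open they stand 13 mm farther back than shut.
Start: joints at [-1.549, 0.181, 1.607, -0, 1.354, -0.206], TCP at [0.13, -0.56, 0.231] pointing down, gripper open.
Joint ranges: [-2.99, 2.99], [-0.89, 2.07], [0.3, 2.58], [-1.14, 4.28], [0, 2.63], [-3.12, 3.12]. Speed limits (rad/s): [2.57, 2.57, 3.01, 3.14, 3.14, 3.14].

### API

Orientations are given as a unit quaternion [w, x, y, z].
In Python, from bench import ctrl, vision, workorder gives the robot as it stands. The module is installed in compiled form; this text tells all that it offers.
- The arm moves only by the tool servo_tool, never from a script. Its argument "steps" is a list of rows, each an object of numbers: "dx", "dy", "dz": the shift along the world's x, y, z as a fraction of full scale; "wx", "wy", "wz": the turn, a rotation vector about the world's x, y, z as a fraction of full scale. A call has exactly 5 rows; each row is the pose to reach, as a shift and turn from the pose commanded when the call began, turning the shorter way round; what a row does not reach only later rows make up. Full scale, the value 1, is 100 mm for a shift and pi rad for a turn. A row lasts 1/12 s, in which the tool goes at most 41.7 mm and 7.16 degrees, less where a joint would pass 70% of its speed; a pose out of reach is approached as far as the arm can. A call with a number of a shift or a turn outside -1 to 1 is refused whole. A call with a gripper value outside its range is refused whole. "jaw" is the opening, from 0 (shut) to 1 (fully open), set as the call begins (left out, the last holds). The fingers move at their own pace and stop on an object; the grip force is fixed at half the most. Time passes only in rows, so rows that repeat a pose let the fingers close, or fill a call up. It gives the time, the measured TCP pose, the force, the opening and the grip force at its end, in the units of the state.
- ctrl.get_obs(): the state, without advancing time (a new reading comes with each control period).
- vision.camera(name): name is "scene" or "top" or "wrist"; returns a dict with "frame" (480x640x3 uint8, red, green, blue), "vfov" (degrees; the focal length in pixels is half the picture's height over the tangent of half this angle, whatever the lens; pixels are square), "cx", "cy" (the principal point, pixels), "camera_from_world" (4x4, takes a point from world to camera coordinates). Camera axes: x right, y up, looking along -z (the intrinsics and any distortion apply to the point x, -y, -z); pixel columns grow to the right and rows downward; lengths in m; the calibration is good to about 2 mm. A picture is of the moment at which its call begins. There is no depth.
- workorder.hand_in(): hands the job in; it is judged then, once.
The state is a dict: "time_s": time; "q": joint angles; "dq": joint speeds; "joint_efforts": joint torques, N m; "eef_pos": TCP position; "eef_rot": TCP orientation; "wrist_force": force on the tool from outside, world axes, zero at the start; "torque": the same for the moment, N m; "opening": opening from 0.0 (shut) to 1.0 (fully open); "grasp_force": force on a finger pad.
Only numpy, scipy, OpenCV 4.12 (cv2) and the standard library are available. Lean on these libraries where they do the work, as an engineer would, in place of code of your own. Each camera call takes 0.05 s, during which the arm holds its last target. There are 200 camera calls.

### The job

Turn the rotary table by pushing its spokes gently with a fingertip, either way round, until the stylus of the probe hangs over the middle of the ring gauge's hole, to within about 7 mm, then move clear. Do not grip the spokes, and do not touch the gauges riding on the disc or the probe stand; leave everything else on the bench where it is.

Things in the scene. Friction and masses are not known exactly. Their poses are not given: they have to be found in the camera images.
- rotary_table: rotary table bolted to the bench: a grey-green round base 170 mm across and 37 mm high, carrying a level dark steel disc 200 mm across whose flat top is 55 mm above the bench. Origin on the vertical turning axis, at bench height. It never moves; only the disc with its four spokes turns
- turntable (a joint): angle of the disc, rad, positive counter-clockwise seen from above. At 0, spoke0 points along the rotary table's x axis. The disc turns freely either way, many turns, with a drag of about 0.25 N m (about 2 N pushed sideways at a spoke's ball), and stays where it is left
- spoke0: one of four equal spokes, 90 degrees apart (this one 0 degrees counter-clockwise of spoke0): a steel rod 10 mm thick rising from the disc's rim (100 mm from the axis, 47 mm above the bench) outwards to a black ball 18 mm across. Origin at the ball's centre, 147 mm from the axis and 75 mm above the bench; its x axis points outwards from the disc. It turns with the disc
- spoke1: one of four equal spokes, 90 degrees apart (this one 90 degrees counter-clockwise of spoke0): a steel rod 10 mm thick rising from the disc's rim (100 mm from the axis, 47 mm above the bench) outwards to a black ball 18 mm across. Origin at the ball's centre, 147 mm from the axis and 75 mm above the bench; its x axis points outwards from the disc. It turns with the disc
- spoke2: one of four equal spokes, 90 degrees apart (this one 180 degrees counter-clockwise of spoke0): a steel rod 10 mm thick rising from the disc's rim (100 mm from the axis, 47 mm above the bench) outwards to a black ball 18 mm across. Origin at the ball's centre, 147 mm from the axis and 75 mm above the bench; its x axis points outwards from the disc. It turns with the disc
- spoke3: one of four equal spokes, 90 degrees apart (this one 270 degrees counter-clockwise of spoke0): a steel rod 10 mm thick rising from the disc's rim (100 mm from the axis, 47 mm above the bench) outwards to a black ball 18 mm across. Origin at the ball's centre, 147 mm from the axis and 75 mm above the bench; its x axis points outwards from the disc. It turns with the disc
- ring_gauge: steel ring gauge lying loose and flat on the disc, 56 mm outside, bore 32 mm, 20 mm high; origin at the centre of its underside, 65 mm from the turning axis. It rides with the disc by friction
- plug_gauge: steel plug gauge standing loose on the disc, solid, 32 mm across at the foot, 34 mm high; origin at the centre of its underside, 65 mm from the axis
- gauge_blocks: wrung stack of steel gauge blocks standing loose on the disc, 35 x 30 mm, 30 mm high; origin at the centre of its underside, 65 mm from the axis
- stylus_tip (a point): lowest point of the probe's thin stylus (ball 6 mm), which hangs 100 mm above the bench over the disc, 65 mm from the turning axis: 25 mm above the ring's top when the ring is beneath; every gauge passes under it freely
- probe_stand: fixed probe stand. Origin on the rotary table's turning axis at bench height; its x axis points from there through the stylus to the column. Foot 70 x 90 mm and 22 mm high, centred 245 mm out; column 20 mm thick and 193 mm high; a 10 mm rod at height 158 mm runs from the column inwards to the probe (24 mm wide, its top at 171 mm)
- v_block: bystander: dark steel V-block 50 x 40 mm, 36 mm high, loose on the bench beside the rotary table; origin at the centre of its underside
- parallel: bystander: steel parallel bar 90 x 16 mm, 26 mm high, loose on the bench beside the rotary table; origin at the centre of its underside
- wood_case: bystander: closed wooden gauge case 110 x 170 mm, 65 mm high, loose on the bench; origin at the centre of its underside
- oil_bottle: bystander: small bottle 44 mm across, 110 mm high, loose on the bench; origin at the centre of its underside
- screwdriver: bystander: screwdriver lying on the bench along its x axis; origin on its underside
Things that resemble listed ones, but are neither listed nor needed, are in the scene too. Leave any orange look-alike of the probe_stand alone. What is shaped like the ring_gauge but orange is not meant.

How it is judged:
On the way:
1. a finger pushes on a spoke ((contact force between the fingers and spoke0 above 0.3 N or contact force between the fingers and spoke1 above 0.3 N or contact force between the fingers and spoke2 above 0.3 N or contact force between the fingers and spoke3 above 0.3 N)), for 0.05 s.
At the end, for the whole second after the job is handed in: The ring gauge lies flat on the disc with its centre within 7 mm (horizontally) of the stylus tip, and the disc is at rest (horizontal distance between ring_gauge and stylus_tip below 0.007 m and angle between ring_gauge's own z axis and vertical below 0.1 rad and z of ring_gauge in the frame of rotary_table between 0.05 and 0.06 m and velocity of joint turntable between -0.03 and 0.03 rad/s); the robot touches nothing.
It fails at once if a gauge on the disc is touched by the robot (over 0.5 N) (contact force between any of the fingers, the arm and ring_gauge above 0.5 N or contact force between any of the fingers, the arm and plug_gauge above 0.5 N or contact force between any of the fingers, the arm and gauge_blocks above 0.5 N).
It fails at once if a gauge on the disc is lifted, tipped or displaced towards or away from the middle (10 mm) (height (world z) of any of ring_gauge, plug_gauge, gauge_blocks above 0.065 m or height (world z) of any of ring_gauge, plug_gauge, gauge_blocks below 0.045 m or angle between any of ring_gauge, plug_gauge, gauge_blocks's own z axis and vertical above 0.2 rad or horizontal distance between any of ring_gauge, plug_gauge, gauge_blocks and rotary_table above 0.075 m or horizontal distance between any of ring_gauge, plug_gauge, gauge_blocks and rotary_table below 0.055 m).
It fails at once if the probe stand is touched by the robot (over 1 N) (contact force between any of the fingers, the arm and probe_stand above 1 N).
It fails at once if the rotary table or a spoke is gripped or shoved hard (over 20 N) (contact force between any of the fingers, the arm and rotary_table above 20 N or contact force between the fingers and spoke0 above 20 N or contact force between the fingers and spoke1 above 20 N or contact force between the fingers and spoke2 above 20 N or contact force between the fingers and spoke3 above 20 N).
It fails at once if something else on the bench is moved (over 15 mm) (distance of any of v_block, parallel, wood_case, oil_bottle, screwdriver from where it was at the start of the episode above 0.015 m).
It also fails if it takes over 67 s, if anything falls off the work surface, if the arm or the gripper's body presses on something with over 40 N, if the wrist force passes 120 N, or if a joint passes its speed limit or range.

## Working session

There is one attempt and no reset: what is moved stays moved. The work goes in short steps, Python scripts to look and compute and a tool call to move; the robot and the scene stay as the last step left them, time stands still between calls to the robot, and variables do not carry over. Pictures are saved under pics/ and viewed, at most 10 in all, crops included, and the job is handed in when it is done.

Besides the shell and the picture viewer there is one more tool, called after "Call:" as name([rows], argument=value, ...), one row to a line, values as JSON. servo_tool: Moves the arm, as the interface text tells. Its arguments: {"type":"object","properties":{"steps":{"type":"array","items":{"type":"object","properties":{"dx":{"type":"number"},"dy":{"type":"number"},"dz":{"type":"number"},"wx":{"type":"number"},"wy":{"type":"number"},"wz":{"type":"number"}}}},"jaw":{"type":"number"}},"required":["steps"]}

```bash
mkdir -p pics; cat > h.py <<'E'
from bench import ctrl, vision, workorder
import numpy as np, cv2
def cam(n):
    c=vision.camera(n); c['f']=240/np.tan(np.radians(c['vfov'])/2); return c
def ray(c,u,v):
    T=c['camera_from_world']; R=T[:3,:3]; o=-R.T@T[:3,3]
    d=R.T@np.array([(u-c['cx'])/c['f'],-(v-c['cy'])/c['f'],-1]); return o,d
def onz(c,u,v,z):
    o,d=ray(c,u,v); return o+d*(z-o[2])/d[2]
def proj(c,p):
    q=c['camera_from_world']@np.r_[p,1]; return c['cx']+c['f']*q[0]/-q[2], c['cy']-c['f']*q[1]/-q[2]
def save(c,n): cv2.imwrite('pics/'+n,c['frame'][:,:,::-1])
E
python3 - <<'E'
from h import *
for n in('top','scene'):
    c=cam(n); save(c,n+'1.png'); print(n,c['vfov'],c['cx'],c['cy'],c.keys()); print(c['camera_from_world'].round(3))
print(ctrl.get_obs())
E
```

```text
top 44.82608635758687 331.2572805751392 247.04361812533568 dict_keys(['frame', 'vfov', 'cx', 'cy', 'camera_from_world', 'f'])
[[ 0.014 -1.     0.013 -0.011]
 [ 0.994  0.015  0.106 -0.443]
 [-0.106  0.011  0.994 -1.643]
 [ 0.     0.     0.     1.   ]]
scene 54.81235674252399 322.2700190884972 236.80669864131332 dict_keys(['frame', 'vfov', 'cx', 'cy', 'camera_from_world', 'f'])
[[ 5.380e-01  8.430e-01  1.000e-03 -2.420e-01]
 [-4.810e-01  3.070e-01  8.210e-01  1.450e-01]
 [ 6.920e-01 -4.430e-01  5.700e-01 -1.416e+00]
 [ 0.000e+00  0.000e+00  0.000e+00  1.000e+00]]
{'time_s': 0.1, 'q': array([-1.54929149e+00,  1.81446271e-01,  1.60791067e+00, -2.58785171e-06,
        1.35380026e+00, -2.06306016e-01]), 'dq': array([-0.00036644, -0.00155294, -0.00267183, -0.00148312, -0.00104496,
        0.00166532]), 'joint_efforts': array([ 3.38585887e-04, -4.45873976e+01, -3.52238452e+01, -3.56224336e-04,
        4.18747179e-03,  2.60683362e-05]), 'eef_pos': array([ 0.12986313, -0.55963401,  0.23048447]), 'eef_rot': array([-7.79051218e-04,  9.93519452e-01,  1.13659520e-01,  7.09215836e-05]), 'wrist_force': array([ 0.31067127, -0.09356462, -0.11122341]), 'torque': array([-0.00358039, -0.00683978, -0.01619544]), 'grasp_force': 0.0, 'opening': 1.0033310966128461}
```

View pics/top1.png

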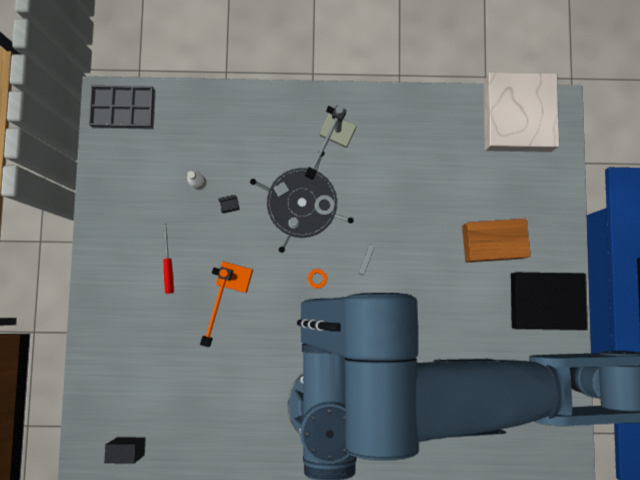

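View pics/scene1.png

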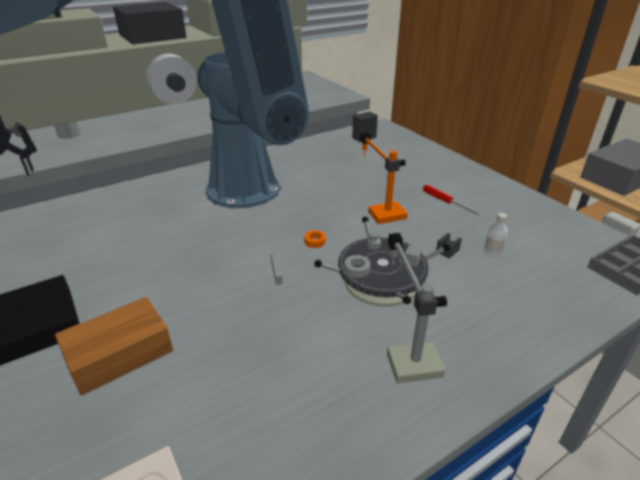

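Top view: disc centre is near (302,203), the ring near (324,205), and visible spoke balls near (253,182), (350,220) and (282,250). The probe head is near (311,173) and its stand foot near (338,130). The scene view shows the same table at (383,262), with the probe head at (397,241). Next I'll enlarge both.

```bash
python3 - <<'E'
from h import *
a=cv2.imread('pics/top1.png')[95:265,230:400]; b=cv2.imread('pics/scene1.png')[210:390,305:485]
a=cv2.resize(a,(400,400),interpolation=cv2.INTER_CUBIC); b=cv2.resize(b,(400,400),interpolation=cv2.INTER_CUBIC)
cv2.imwrite('pics/crop1.png',np.hstack([a,b]))
c=cam('top')
P=lambda u,v,z: onz(c,u,v,z).round(4)
print('balls',P(253,182,.075),P(350,220,.075),P(282,250,.075)); print('ring',P(324,204.5,.075)); print('probe',P(311,173.5,.171)); print('foot',P(338,131,.022))
E
```

```text
balls [0.6172 0.2177 0.075 ] [ 0.514  -0.0554  0.075 ] [0.4269 0.1321 0.075 ]
ring [0.5566 0.0178 0.075 ]
probe [0.6217 0.0532 0.171 ]
foot [ 0.785  -0.0197  0.022 ]
```

View pics/crop1.png

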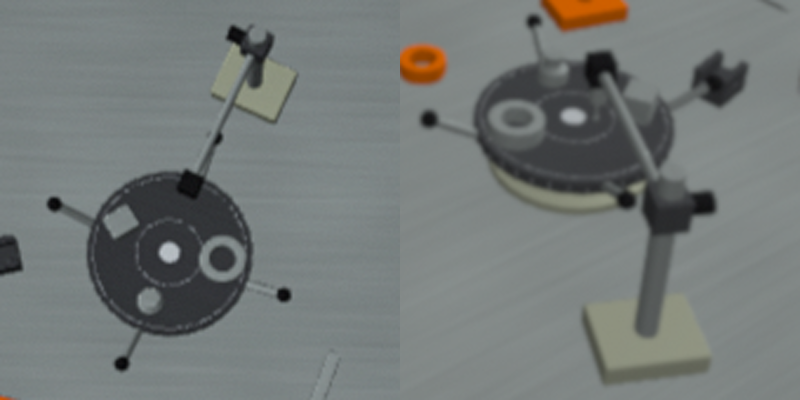

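```bash
python3 - <<'E'
from h import *
c=cam('top'); im=c['frame']; hsv=cv2.cvtColor(im,cv2.COLOR_RGB2HSV)
P=lambda u,v,z: onz(c,u,v,z).round(4)
dark=(hsv[...,2]<50).astype(np.uint8)
n,l,s,ct=cv2.connectedComponentsWithStats(dark[95:265,230:400])
for i in range(1,n):
    if s[i,4]>8: u,v=ct[i]+[230,95]; print(s[i,4],u.round(1),v.round(1),P(u,v,.075),P(u,v,.171))
org=((hsv[...,0]<15)&(hsv[...,1]>200)&(hsv[...,2]>120)).astype(np.uint8)
n,l,s,ct=cv2.connectedComponentsWithStats(org)
for i in range(1,n):
    if s[i,4]>20: print('orange',s[i],P(*ct[i],.02))
print('orange column top',P(225,272,.193),'head',P(206,341,.171), 'orange foot corner',P(252,292,.022),P(247,262,.022))
g=cv2.cvtColor(im,cv2.COLOR_RGB2GRAY)[185:225,305:345]
r=(g>95).astype(np.uint8)
for k in cv2.findContours(r,cv2.RETR_CCOMP,cv2.CHAIN_APPROX_NONE)[0]:
    if len(k)>15: (e,a,_)=cv2.fitEllipse(k); print('ring cont',P(e[0]+305,e[1]+185,.075),np.array(a)/c['f']*1.5)
E
```

```text
40 330.2 109.6 [0.8306 0.0045 0.075 ] [0.7969 0.0051 0.171 ]
48 339.4 118.3 [ 0.8056 -0.0221  0.075 ] [ 0.7733 -0.02    0.171 ]
110 310.2 173.7 [0.6438 0.058  0.075 ] [0.6212 0.0554 0.171 ]
22 252.7 181.1 [0.6197 0.2187 0.075 ] [0.5985 0.2064 0.171 ]
20 233.1 198.4 [0.5695 0.2719 0.075 ] [0.5514 0.2565 0.171 ]
24 234.5 208.4 [0.5414 0.2672 0.075 ] [0.5249 0.2521 0.171 ]
22 349.9 219.9 [ 0.5142 -0.0552  0.075 ] [ 0.4994 -0.051   0.171 ]
24 281.3 249.0 [0.4297 0.1341 0.075 ] [0.4199 0.1269 0.171 ]
orange [164 259   7  34 189] [0.354  0.4619 0.02  ]
orange [206 262  46  75 689] [0.3319 0.2774 0.02  ]
orange [219 269   9   8  50] [0.365  0.3016 0.02  ]
orange [308 269  18  19 158] [0.3532 0.0352 0.02  ]
orange column top [0.3564 0.2675 0.193 ] head [0.1805 0.3138 0.171 ] orange foot corner [0.3112 0.2183 0.022 ] [0.3963 0.235  0.022 ]
ring cont [0.5568 0.0174 0.075 ] [0.0480686  0.04923061]
ring cont [0.557  0.0179 0.075 ] [0.03121742 0.03190018]
ring cont [ 0.5522 -0.023   0.075 ] [0.03442139 0.12280786]
```

Call:
servo_tool([
  {"dx": 0.2, "dy": 0.2},
  {"dx": 0.4, "dy": 0.4},
  {"dx": 0.6, "dy": 0.6},
  {"dx": 0.8, "dy": 0.8},
  {"dx": 1, "dy": 1},
], jaw=0)

```text
$.steps[0]: bad value
```

Call:
servo_tool([
  {"dx": 0.2, "dy": 0.2, "wz": -0.02},
  {"dx": 0.4, "dy": 0.4, "wz": -0.03},
  {"dx": 0.6, "dy": 0.6, "wz": -0.04},
  {"dx": 0.8, "dy": 0.8, "wz": -0.05},
  {"dx": 1, "dy": 1, "wz": -0.06},
])

```text
$.steps[0]: bad value
```

Call:
servo_tool([
  {"dx": 0.2, "dy": 0.2, "wz": -0.02},
  {"dx": 0.4, "dy": 0.4, "wz": -0.03},
  {"dx": 0.6, "dy": 0.6, "wz": -0.04},
  {"dx": 0.7, "dy": 0.8, "wz": -0.05},
  {"dx": 0.8, "dy": 1, "wz": -0.06},
])

```text
$.steps[0]: bad value
```

Call:
servo_tool([
  {"dx": 0.2, "dy": 0.2, "dz": 0, "wx": 0, "wy": 0, "wz": 0},
  {"dx": 0.4, "dy": 0.4, "dz": 0, "wx": 0, "wy": 0, "wz": 0},
  {"dx": 0.6, "dy": 0.6, "dz": 0, "wx": 0, "wy": 0, "wz": 0},
  {"dx": 0.8, "dy": 0.8, "dz": 0, "wx": 0, "wy": 0, "wz": 0},
  {"dx": 1, "dy": 1, "dz": 0, "wx": 0, "wy": 0, "wz": 0},
], jaw=0)

```text
time_s: 0.62
eef_pos: [0.2305, -0.459, 0.2311]
eef_rot: [-0.0, 0.994, 0.113, 0.0]
wrist_force: [-0.7, 0.9, 0.3]
opening: 0.301
grasp_force: 0.0
```

Call:
servo_tool([
  {"dx": 0.2, "dy": 0.2, "dz": 0, "wx": 0, "wy": 0, "wz": -0.02},
  {"dx": 0.4, "dy": 0.4, "dz": 0, "wx": 0, "wy": 0, "wz": -0.03},
  {"dx": 0.6, "dy": 0.6, "dz": 0, "wx": 0, "wy": 0, "wz": -0.04},
  {"dx": 0.8, "dy": 0.8, "dz": 0, "wx": 0, "wy": 0, "wz": -0.05},
  {"dx": 1, "dy": 1, "dz": 0, "wx": 0, "wy": 0, "wz": -0.06},
])

```text
time_s: 1.03
eef_pos: [0.3306, -0.359, 0.2312]
eef_rot: [-0.0, 1.0, 0.019, 0.0]
wrist_force: [-0.6, -0.5, -0.2]
opening: -0.003
grasp_force: 0.0
```

Call:
servo_tool([
  {"dx": 0.2, "dy": 0.2, "dz": 0, "wx": 0, "wy": 0, "wz": -0.02},
  {"dx": 0.4, "dy": 0.4, "dz": 0, "wx": 0, "wy": 0, "wz": -0.03},
  {"dx": 0.6, "dy": 0.6, "dz": 0, "wx": 0, "wy": 0, "wz": -0.04},
  {"dx": 0.8, "dy": 0.8, "dz": 0, "wx": 0, "wy": 0, "wz": -0.05},
  {"dx": 0.9, "dy": 1, "dz": 0, "wx": 0, "wy": 0, "wz": -0.06},
])

```text
time_s: 1.45
eef_pos: [0.4214, -0.259, 0.2313]
eef_rot: [-0.0, 0.997, -0.075, 0.0]
wrist_force: [0.5, -0.2, 1.0]
opening: 0.002
grasp_force: 0.0
```

Call:
servo_tool([
  {"dx": 0.1, "dy": 0.2, "dz": 0, "wx": 0, "wy": 0, "wz": -0.02},
  {"dx": 0.2, "dy": 0.4, "dz": 0, "wx": 0, "wy": 0, "wz": -0.03},
  {"dx": 0.3, "dy": 0.6, "dz": 0, "wx": 0, "wy": 0, "wz": -0.04},
  {"dx": 0.3, "dy": 0.8, "dz": 0, "wx": 0, "wy": 0, "wz": -0.05},
  {"dx": 0.3, "dy": 1, "dz": 0, "wx": 0, "wy": 0, "wz": -0.06},
])

```text
time_s: 1.87
eef_pos: [0.45, -0.159, 0.2311]
eef_rot: [-0.0, 0.986, -0.169, -0.0]
wrist_force: [0.2, 0.1, -0.5]
opening: -0.002
grasp_force: 0.0
```

Call:
servo_tool([
  {"dx": 0, "dy": 0.2, "dz": 0, "wx": 0, "wy": 0, "wz": -0.02},
  {"dx": 0, "dy": 0.4, "dz": 0, "wx": 0, "wy": 0, "wz": -0.03},
  {"dx": 0, "dy": 0.6, "dz": 0, "wx": 0, "wy": 0, "wz": -0.04},
  {"dx": 0, "dy": 0.8, "dz": 0, "wx": 0, "wy": 0, "wz": -0.05},
  {"dx": 0, "dy": 1, "dz": 0, "wx": 0, "wy": 0, "wz": -0.06},
])

```text
time_s: 2.28
eef_pos: [0.4496, -0.0592, 0.2312]
eef_rot: [-0.0, 0.965, -0.261, -0.0]
wrist_force: [0.2, -0.2, -0.5]
opening: -0.002
grasp_force: 0.0
```

Call:
servo_tool([
  {"dx": 0, "dy": 0.2, "dz": 0, "wx": 0, "wy": 0, "wz": 0},
  {"dx": 0, "dy": 0.4, "dz": 0, "wx": 0, "wy": 0, "wz": 0},
  {"dx": 0, "dy": 0.6, "dz": 0, "wx": 0, "wy": 0, "wz": 0},
  {"dx": 0, "dy": 0.8, "dz": 0, "wx": 0, "wy": 0, "wz": 0},
  {"dx": 0, "dy": 1, "dz": 0, "wx": 0, "wy": 0, "wz": 0},
])

```text
time_s: 2.7
eef_pos: [0.4496, 0.0409, 0.2312]
eef_rot: [-0.0, 0.966, -0.26, -0.0]
wrist_force: [0.1, -0.2, 0.2]
opening: -0.004
grasp_force: 0.0
```

Call:
servo_tool([
  {"dx": 0, "dy": 0.2, "dz": 0, "wx": 0, "wy": 0, "wz": 0},
  {"dx": 0, "dy": 0.4, "dz": 0, "wx": 0, "wy": 0, "wz": 0},
  {"dx": 0, "dy": 0.6, "dz": 0, "wx": 0, "wy": 0, "wz": 0},
  {"dx": 0, "dy": 0.8, "dz": 0, "wx": 0, "wy": 0, "wz": 0},
  {"dx": 0, "dy": 1, "dz": 0, "wx": 0, "wy": 0, "wz": 0},
])

```text
time_s: 3.12
eef_pos: [0.4496, 0.1409, 0.2312]
eef_rot: [0.0, 0.966, -0.26, -0.0]
wrist_force: [-0.3, 0.2, 0.0]
opening: -0.002
grasp_force: 0.0
```

Call:
servo_tool([
  {"dx": 0.02, "dy": 0.1, "dz": 0, "wx": 0, "wy": 0, "wz": 0},
  {"dx": 0.04, "dy": 0.2, "dz": 0, "wx": 0, "wy": 0, "wz": 0},
  {"dx": 0.06, "dy": 0.34, "dz": 0, "wx": 0, "wy": 0, "wz": 0},
  {"dx": 0.06, "dy": 0.34, "dz": -0.2, "wx": 0, "wy": 0, "wz": 0},
  {"dx": 0.06, "dy": 0.34, "dz": -0.5, "wx": 0, "wy": 0, "wz": 0},
])

```text
time_s: 3.53
eef_pos: [0.4588, 0.1745, 0.1837]
eef_rot: [-0.001, 0.966, -0.26, 0.003]
wrist_force: [0.8, -0.6, -0.7]
opening: -0.002
grasp_force: 0.0
```

```bash
python3 - <<'E'
from h import *
c=cam('scene'); cv2.imwrite('pics/s2.png',cv2.resize(c['frame'][180:420,250:570,::-1],(800,600)))
print(ctrl.get_obs()['eef_pos'])
E
```

```text
[0.45368395 0.17341772 0.17571865]
```

View pics/s2.png

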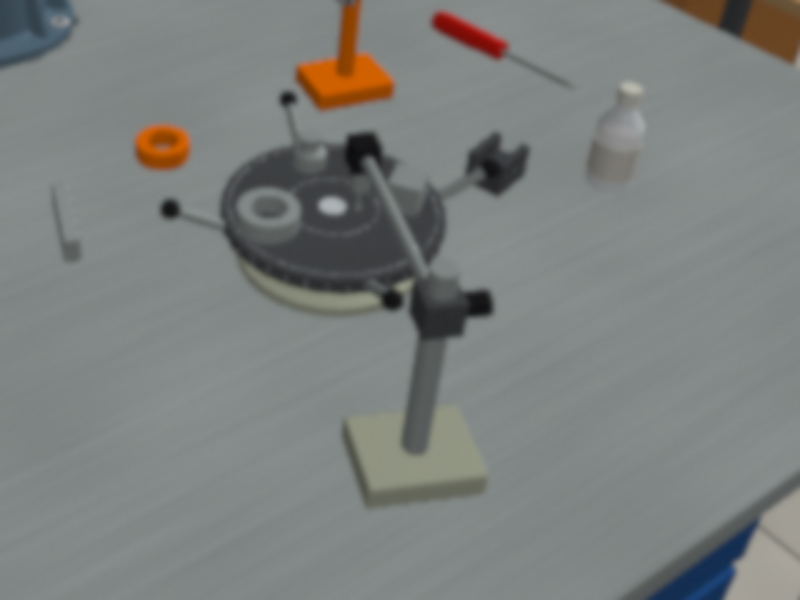

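The crop doesn't show the arm, so the frame may be stale. I'll take another picture before going lower.

```bash
python3 - <<'E'
from h import *
c=cam('scene'); o=ctrl.get_obs(); print(o['eef_pos'],o['time_s'],proj(c,o['eef_pos']))
t=cam('top')
cv2.imwrite('pics/s3.png',np.hstack([cv2.resize(c['frame'],(400,300)),cv2.resize(t['frame'],(400,300))])[...,::-1])
E
```

```text
[0.45288335 0.17321791 0.17713641] 3.6333 (np.float64(385.9112952451159), np.float64(182.60967704570143))
```

View pics/s3.png

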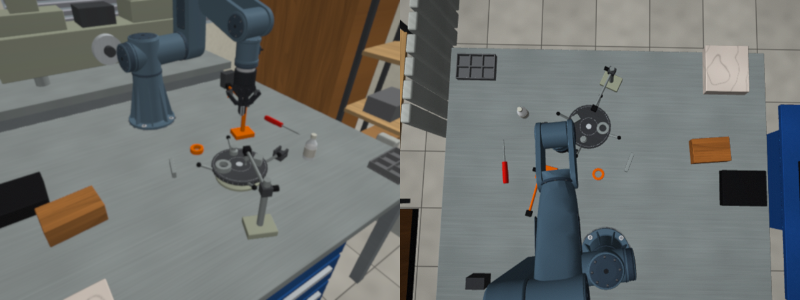

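The view now makes sense: the gripper hangs at about (386,183) in the scene picture, which is just above that crop. It's behind the table and well clear, so I'll descend.

Call:
servo_tool([
  {"dx": 0.02, "dy": 0, "dz": -0.15, "wx": 0, "wy": 0, "wz": 0},
  {"dx": 0.02, "dy": 0, "dz": -0.3, "wx": 0, "wy": 0, "wz": 0},
  {"dx": 0.02, "dy": 0, "dz": -0.45, "wx": 0, "wy": 0, "wz": 0},
  {"dx": 0.02, "dy": 0, "dz": -0.6, "wx": 0, "wy": 0, "wz": 0},
  {"dx": 0.02, "dy": 0, "dz": -0.7, "wx": 0, "wy": 0, "wz": 0},
])

```text
time_s: 4.1
eef_pos: [0.4587, 0.1735, 0.1117]
eef_rot: [-0.0, 0.966, -0.26, 0.0]
wrist_force: [-0.4, -0.0, 0.0]
opening: -0.002
grasp_force: 0.0
```

Call:
servo_tool([
  {"dx": 0, "dy": 0, "dz": -0.15, "wx": 0, "wy": 0, "wz": 0},
  {"dx": 0, "dy": 0, "dz": -0.3, "wx": 0, "wy": 0, "wz": 0},
  {"dx": 0, "dy": 0, "dz": -0.45, "wx": 0, "wy": 0, "wz": 0},
  {"dx": 0, "dy": 0, "dz": -0.45, "wx": 0, "wy": 0, "wz": 0},
  {"dx": 0, "dy": 0, "dz": -0.45, "wx": 0, "wy": 0, "wz": 0},
])

```text
time_s: 4.52
eef_pos: [0.4582, 0.1737, 0.0668]
eef_rot: [0.0, 0.966, -0.26, -0.0]
wrist_force: [0.3, 0.2, 0.9]
opening: -0.003
grasp_force: 0.0
```

```bash
python3 - <<'E'
from h import *
c=cam('scene'); o=ctrl.get_obs(); p=o['eef_pos']; print(p,o['eef_rot'])
r=p[:2]-[.567,.0818]; print(np.hypot(*r),np.degrees(np.arctan2(r[1],r[0])))
# arc in call units (100 mm)
for a in range(140,226,7): print(a,(np.array([.567+.145*np.cos(np.radians(a)),.0818+.145*np.sin(np.radians(a))])*10-p[:2]*10).round(2))
E
```

```text
[0.45878631 0.17378849 0.06741999] [-1.91311364e-04  9.65552754e-01 -2.60206811e-01  5.08115381e-04]
0.1420284626219653 139.6333554003252
140 [-0.03  0.01]
147 [-0.13 -0.13]
154 [-0.22 -0.28]
161 [-0.29 -0.45]
168 [-0.34 -0.62]
175 [-0.36 -0.79]
182 [-0.37 -0.97]
189 [-0.35 -1.15]
196 [-0.31 -1.32]
203 [-0.25 -1.49]
210 [-0.17 -1.64]
217 [-0.08 -1.79]
224 [ 0.04 -1.93]
```

Call:
servo_tool([
  {"dx": -0.03, "dy": -0.03, "dz": 0, "wx": 0, "wy": 0, "wz": 0},
  {"dx": -0.06, "dy": -0.06, "dz": 0, "wx": 0, "wy": 0, "wz": 0},
  {"dx": -0.09, "dy": -0.09, "dz": 0, "wx": 0, "wy": 0, "wz": 0},
  {"dx": -0.11, "dy": -0.11, "dz": 0, "wx": 0, "wy": 0, "wz": 0},
  {"dx": -0.13, "dy": -0.13, "dz": 0, "wx": 0, "wy": 0, "wz": 0},
])

```text
time_s: 4.98
eef_pos: [0.4447, 0.1605, 0.0667]
eef_rot: [-0.0, 0.966, -0.26, 0.0]
wrist_force: [-0.1, -0.8, 0.2]
opening: -0.001
grasp_force: 0.0
```

Call:
servo_tool([
  {"dx": -0.02, "dy": -0.03, "dz": 0, "wx": 0, "wy": 0, "wz": 0},
  {"dx": -0.04, "dy": -0.06, "dz": 0, "wx": 0, "wy": 0, "wz": 0.005},
  {"dx": -0.06, "dy": -0.09, "dz": 0, "wx": 0, "wy": 0, "wz": 0.01},
  {"dx": -0.07, "dy": -0.12, "dz": 0, "wx": 0, "wy": 0, "wz": 0.015},
  {"dx": -0.09, "dy": -0.15, "dz": 0, "wx": 0, "wy": 0, "wz": 0.02},
])

```text
time_s: 5.4
eef_pos: [0.4362, 0.1456, 0.0665]
eef_rot: [-0.0, 0.973, -0.229, 0.0]
wrist_force: [2.1, 0.4, 0.1]
opening: -0.001
grasp_force: 0.9
```

Call:
servo_tool([
  {"dx": -0.015, "dy": -0.034, "dz": 0, "wx": 0, "wy": 0, "wz": 0.008},
  {"dx": -0.03, "dy": -0.068, "dz": 0, "wx": 0, "wy": 0, "wz": 0.016},
  {"dx": -0.045, "dy": -0.1, "dz": 0, "wx": 0, "wy": 0, "wz": 0.024},
  {"dx": -0.06, "dy": -0.135, "dz": 0, "wx": 0, "wy": 0, "wz": 0.032},
  {"dx": -0.07, "dy": -0.17, "dz": 0, "wx": 0, "wy": 0, "wz": 0.04},
])

```text
time_s: 5.82
eef_pos: [0.4292, 0.1286, 0.0665]
eef_rot: [-0.0, 0.986, -0.167, 0.0]
wrist_force: [1.3, 1.8, -0.3]
opening: 0.004
grasp_force: 1.0
```

Contact is about 2 N, as expected, so I'll continue around the arc.

Call:
servo_tool([
  {"dx": -0.01, "dy": -0.034, "dz": 0, "wx": 0, "wy": 0, "wz": 0.008},
  {"dx": -0.02, "dy": -0.068, "dz": 0, "wx": 0, "wy": 0, "wz": 0.016},
  {"dx": -0.03, "dy": -0.1, "dz": 0, "wx": 0, "wy": 0, "wz": 0.024},
  {"dx": -0.04, "dy": -0.135, "dz": 0, "wx": 0, "wy": 0, "wz": 0.032},
  {"dx": -0.05, "dy": -0.17, "dz": 0, "wx": 0, "wy": 0, "wz": 0.04},
])

```text
time_s: 6.23
eef_pos: [0.4243, 0.1116, 0.0666]
eef_rot: [-0.0, 0.994, -0.105, 0.001]
wrist_force: [1.7, 1.4, -0.2]
opening: -0.004
grasp_force: 1.0
```

Call:
servo_tool([
  {"dx": -0.005, "dy": -0.034, "dz": 0, "wx": 0, "wy": 0, "wz": 0.008},
  {"dx": -0.01, "dy": -0.068, "dz": 0, "wx": 0, "wy": 0, "wz": 0.016},
  {"dx": -0.015, "dy": -0.1, "dz": 0, "wx": 0, "wy": 0, "wz": 0.024},
  {"dx": -0.02, "dy": -0.135, "dz": 0, "wx": 0, "wy": 0, "wz": 0.032},
  {"dx": -0.02, "dy": -0.17, "dz": 0, "wx": 0, "wy": 0, "wz": 0.04},
])

```text
time_s: 6.65
eef_pos: [0.422, 0.0947, 0.0664]
eef_rot: [-0.0, 0.999, -0.042, 0.0]
wrist_force: [0.3, 2.3, 0.7]
opening: -0.002
grasp_force: 1.0
```

Call:
servo_tool([
  {"dx": 0, "dy": -0.035, "dz": 0, "wx": 0, "wy": 0, "wz": 0.008},
  {"dx": -0.005, "dy": -0.07, "dz": 0, "wx": 0, "wy": 0, "wz": 0.016},
  {"dx": -0.01, "dy": -0.105, "dz": 0, "wx": 0, "wy": 0, "wz": 0.024},
  {"dx": -0.01, "dy": -0.14, "dz": 0, "wx": 0, "wy": 0, "wz": 0.032},
  {"dx": -0.01, "dy": -0.18, "dz": 0, "wx": 0, "wy": 0, "wz": 0.04},
])

```text
time_s: 7.07
eef_pos: [0.4212, 0.0767, 0.0665]
eef_rot: [-0.0, 1.0, 0.021, 0.0]
wrist_force: [1.9, 0.6, 0.5]
opening: -0.003
grasp_force: 1.0
```

Call:
servo_tool([
  {"dx": 0, "dy": -0.035, "dz": 0, "wx": 0, "wy": 0, "wz": 0.008},
  {"dx": 0.005, "dy": -0.07, "dz": 0, "wx": 0, "wy": 0, "wz": 0.016},
  {"dx": 0.01, "dy": -0.105, "dz": 0, "wx": 0, "wy": 0, "wz": 0.024},
  {"dx": 0.015, "dy": -0.14, "dz": 0, "wx": 0, "wy": 0, "wz": 0.032},
  {"dx": 0.02, "dy": -0.18, "dz": 0, "wx": 0, "wy": 0, "wz": 0.04},
])

```text
time_s: 7.48
eef_pos: [0.4229, 0.0588, 0.0664]
eef_rot: [-0.0, 0.997, 0.083, 0.0]
wrist_force: [0.9, 2.0, 0.7]
opening: 0.003
grasp_force: 1.1
```

Call:
servo_tool([
  {"dx": 0.005, "dy": -0.034, "dz": 0, "wx": 0, "wy": 0, "wz": 0.008},
  {"dx": 0.01, "dy": -0.068, "dz": 0, "wx": 0, "wy": 0, "wz": 0.016},
  {"dx": 0.02, "dy": -0.1, "dz": 0, "wx": 0, "wy": 0, "wz": 0.024},
  {"dx": 0.03, "dy": -0.135, "dz": 0, "wx": 0, "wy": 0, "wz": 0.032},
  {"dx": 0.04, "dy": -0.17, "dz": 0, "wx": 0, "wy": 0, "wz": 0.04},
])

```text
time_s: 7.9
eef_pos: [0.4266, 0.0418, 0.0663]
eef_rot: [-0.0, 0.989, 0.146, -0.0]
wrist_force: [0.2, 2.3, 1.2]
opening: -0.001
grasp_force: 1.2
```

Call:
servo_tool([
  {"dx": 0.01, "dy": -0.034, "dz": 0, "wx": 0, "wy": 0, "wz": 0.008},
  {"dx": 0.02, "dy": -0.068, "dz": 0, "wx": 0, "wy": 0, "wz": 0.016},
  {"dx": 0.03, "dy": -0.1, "dz": 0, "wx": 0, "wy": 0, "wz": 0.024},
  {"dx": 0.045, "dy": -0.135, "dz": 0, "wx": 0, "wy": 0, "wz": 0.032},
  {"dx": 0.06, "dy": -0.17, "dz": 0, "wx": 0, "wy": 0, "wz": 0.04},
])

```text
time_s: 8.32
eef_pos: [0.4327, 0.0248, 0.0663]
eef_rot: [-0.0, 0.978, 0.208, -0.0]
wrist_force: [0.3, 2.6, 1.6]
opening: 0.001
grasp_force: 1.2
```

```bash
python3 - <<'E'
from h import *
c=cam('scene'); t=cam('top'); o=ctrl.get_obs(); p=o['eef_pos']; r=p[:2]-[.567,.0818]; print(p,np.hypot(*r),np.degrees(np.arctan2(r[1],r[0])),o['wrist_force'])
cv2.imwrite('pics/s4.png',np.hstack([cv2.resize(t['frame'][95:265,230:400],(400,400)),cv2.resize(c['frame'][180:360,305:485],(400,400))])[...,::-1])
E
```

```text
[0.43285532 0.02434364 0.06631755] 0.1459315933230771 -156.81375749065114 [-0.74835243  0.08003671  0.32869754]
```

View pics/s4.png

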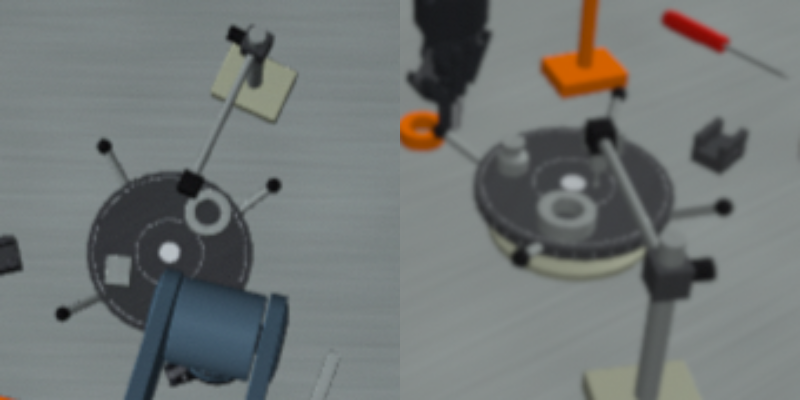

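The ring has come round to about (318,185) in the top picture. The probe head is at about (310.2,173.7) in the top picture and about (395,241) in the scene picture. Next I'll measure the remaining angle and cross-check the stylus with both views.

```bash
cat > m.py <<'E'
from h import *
C=np.array([.567,.0818]); deg=lambda p: (np.hypot(*(p[:2]-C)).round(4),np.degrees(np.arctan2(*(p[:2]-C)[::-1])).round(1))
t=cam('top'); s=cam('scene')
g=cv2.cvtColor(t['frame'],cv2.COLOR_RGB2GRAY); sub=(g[150:215,295:345]>95).astype(np.uint8)
for k in cv2.findContours(sub,cv2.RETR_CCOMP,cv2.CHAIN_APPROX_NONE)[0]:
    if 15<len(k)<120:
        e,a,_=cv2.fitEllipse(k); p=onz(t,e[0]+295,e[1]+150,.075)
        print('contour',len(k),p.round(4),deg(p),(np.array(a)/t['f']*1.55).round(3))
# dark probe head in both views
def blob(c,x,y,w,thr):
    m=(cv2.cvtColor(c['frame'],cv2.COLOR_RGB2HSV)[y-w:y+w,x-w:x+w,2]<thr).astype(np.uint8)
    n,l,st,ct=cv2.connectedComponentsWithStats(m); i=1+np.argmax(st[1:,4]); return ct[i]+[x-w,y-w],st[i]
bt,_=blob(t,310,174,9,50); bs,_=blob(s,396,241,11,50)
(o1,d1),(o2,d2)=ray(t,*bt),ray(s,*bs)
k=np.linalg.lstsq(np.c_[d1,-d2],o2-o1,rcond=None)[0]; a,b=o1+k[0]*d1,o2+k[1]*d2
print('head',bt,bs,((a+b)/2).round(4),'gap',np.linalg.norm(a-b).round(4),deg((a+b)/2))
for q in(-24,-26,-28):
    x=np.r_[C+.065*np.array([np.cos(np.radians(q)),np.sin(np.radians(q))]),.1]; print(q,x.round(4),'tip px scene',np.round(proj(s,x),1))
E
python3 m.py; python3 - <<'E'
from h import *
c=cam('scene'); cv2.imwrite('pics/s5.png',cv2.resize(c['frame'][225:285,365:445,::-1],(800,600),interpolation=cv2.INTER_CUBIC))
E
```

```text
contour 24 [0.5632 0.0808 0.075 ] (np.float64(0.0039), np.float64(-165.1)) [0.022 0.023]
contour 54 [0.6119 0.0354 0.075 ] (np.float64(0.0646), np.float64(-46.0)) [0.048 0.051]
contour 33 [0.6122 0.036  0.075 ] (np.float64(0.0643), np.float64(-45.3)) [0.031 0.032]
contour 24 [0.6776 0.0394 0.075 ] (np.float64(0.1185), np.float64(-21.0)) [0.007 0.039]
head [310.03125 173.15625] [393.70945946 240.44594595] [0.6251 0.0558 0.1593] gap 0.0008 (np.float64(0.0636), np.float64(-24.2))
-24 [0.6264 0.0554 0.1   ] tip px scene [391.6 264.4]
-26 [0.6254 0.0533 0.1   ] tip px scene [390.5 264.5]
-28 [0.6244 0.0513 0.1   ] tip px scene [389.4 264.6]
```

View pics/s5.png

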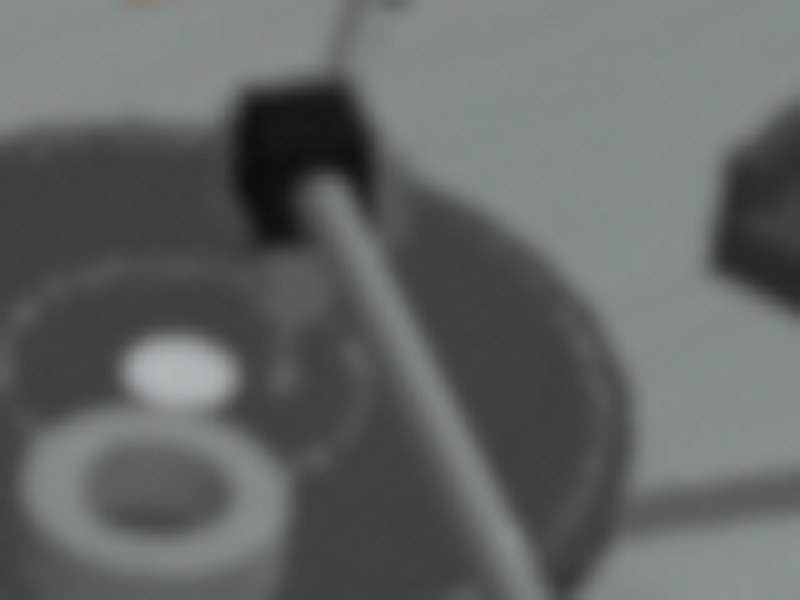

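The stylus tip is at about (393.3,263.5) in the scene picture. Along with the head triangulation and the stand foot, that puts the stylus at about −24.5° round the table axis. The ring is at −45.6°, so about 21° remain.

Call:
servo_tool([
  {"dx": 0.015, "dy": -0.032, "dz": 0, "wx": 0, "wy": 0, "wz": 0.008},
  {"dx": 0.03, "dy": -0.065, "dz": 0, "wx": 0, "wy": 0, "wz": 0.016},
  {"dx": 0.045, "dy": -0.097, "dz": 0, "wx": 0, "wy": 0, "wz": 0.024},
  {"dx": 0.06, "dy": -0.13, "dz": 0, "wx": 0, "wy": 0, "wz": 0.032},
  {"dx": 0.08, "dy": -0.16, "dz": 0, "wx": 0, "wy": 0, "wz": 0.04},
])

```text
time_s: 8.98
eef_pos: [0.4402, 0.0093, 0.066]
eef_rot: [-0.001, 0.963, 0.268, -0.001]
wrist_force: [-0.9, 2.1, 0.1]
opening: -0.002
grasp_force: 0.9
```

Call:
servo_tool([
  {"dx": 0.018, "dy": -0.03, "dz": 0, "wx": 0, "wy": 0, "wz": 0.008},
  {"dx": 0.036, "dy": -0.06, "dz": 0, "wx": 0, "wy": 0, "wz": 0.016},
  {"dx": 0.054, "dy": -0.09, "dz": 0, "wx": 0, "wy": 0, "wz": 0.024},
  {"dx": 0.072, "dy": -0.12, "dz": 0, "wx": 0, "wy": 0, "wz": 0.032},
  {"dx": 0.09, "dy": -0.15, "dz": 0, "wx": 0, "wy": 0, "wz": 0.04},
])

```text
time_s: 9.4
eef_pos: [0.4493, -0.0057, 0.066]
eef_rot: [-0.001, 0.945, 0.328, -0.0]
wrist_force: [0.0, 1.2, 0.8]
opening: -0.0
grasp_force: 0.9
```

Call:
servo_tool([
  {"dx": 0.02, "dy": -0.025, "dz": 0, "wx": 0, "wy": 0, "wz": 0.006},
  {"dx": 0.04, "dy": -0.05, "dz": 0, "wx": 0, "wy": 0, "wz": 0.012},
  {"dx": 0.06, "dy": -0.075, "dz": 0, "wx": 0, "wy": 0, "wz": 0.018},
  {"dx": 0.08, "dy": -0.1, "dz": 0, "wx": 0, "wy": 0, "wz": 0.024},
  {"dx": 0.09, "dy": -0.11, "dz": 0, "wx": 0, "wy": 0, "wz": 0.03},
])

```text
time_s: 9.82
eef_pos: [0.459, -0.0175, 0.0662]
eef_rot: [-0.0, 0.928, 0.373, -0.0]
wrist_force: [-1.0, 0.7, -1.0]
opening: 0.0
grasp_force: 0.7
```

```bash
python3 m.py; python3 - <<'E'
from h import *
c=cam('scene'); t=cam('top'); o=ctrl.get_obs(); print(o['eef_pos'],o['wrist_force'])
for z in(.057,.06): print(onz(t,302,202.5,z))
# spoke balls (dark) for angle
m=(cv2.cvtColor(t['frame'],cv2.COLOR_RGB2HSV)[130:265,230:370,2]<50).astype(np.uint8)
n,l,s,ct=cv2.connectedComponentsWithStats(m)
for i in range(1,n):
    if 12<s[i,4]<40:
        p=onz(t,*(ct[i]+[230,130]),.075); d=p[:2]-[.567,.0818]; print(ct[i]+[230,130],np.hypot(*d),np.degrees(np.arctan2(d[1],d[0])))
cv2.imwrite('pics/s6.png',np.hstack([cv2.resize(t['frame'][140:240,250:350],(400,400),interpolation=2),cv2.resize(c['frame'][220:300,350:430],(400,400),interpolation=2)])[...,::-1])
E
```

```text
contour 25 [0.563  0.0809 0.075 ] (np.float64(0.0041), np.float64(-167.0)) [0.022 0.024]
contour 70 [0.6242 0.0529 0.075 ] (np.float64(0.0641), np.float64(-26.8)) [0.045 0.047]
contour 21 [ 0.6818 -0.0097  0.075 ] (np.float64(0.1469), np.float64(-38.6)) [0.019 0.022]
contour 24 [0.6776 0.0394 0.075 ] (np.float64(0.1185), np.float64(-21.0)) [0.007 0.039]
head [310.31632653 173.47959184] [393.95744681 240.29787234] [0.6247 0.0556 0.1594] gap 0.0009 (np.float64(0.0633), np.float64(-24.4))
-24 [0.6264 0.0554 0.1   ] tip px scene [391.6 264.4]
-26 [0.6254 0.0533 0.1   ] tip px scene [390.5 264.5]
-28 [0.6244 0.0513 0.1   ] tip px scene [389.4 264.6]
[ 0.45900198 -0.01746149  0.06634203] [-0.37329676 -0.03653571 -0.0956269 ]
[0.5645378  0.08008597 0.057     ]
[0.56398633 0.07996349 0.06      ]
[334.25 160.75] 0.14666685926717135 -38.33819119937477
[261. 168.] 0.14612321449207494 51.667912977344905
[232.82352941 198.29411765] 0.19089891368321443 89.11397023638303
[234.18181818 208.68181818] 0.18801391639076753 98.05968556836078
[267.875 241.   ] 0.14650484403881545 142.08481256202367
[325.71428571 251.78571429] 0.15972711493330966 -153.6772166142203
```

View pics/s6.png

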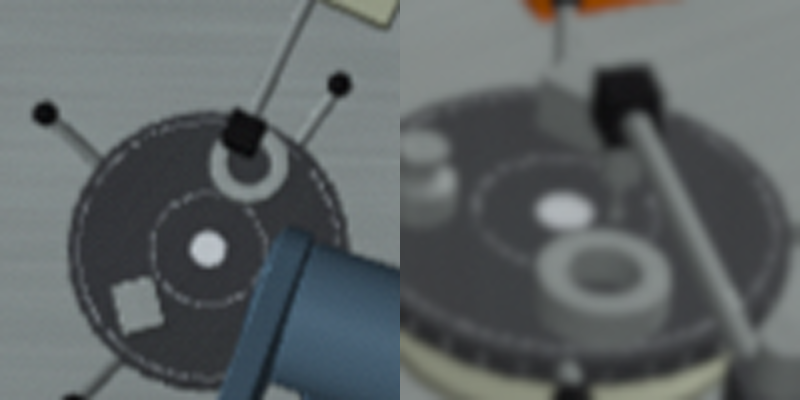

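```bash
python3 - <<'E'
from m import *
print('---')
for n,u,v,z in(('stylus ball',393.4,263.2,.103),('ring bore',391,274,.075)):
    p=onz(s,u,v,z); print(n,p.round(4),deg(p))
g=cv2.cvtColor(s['frame'],cv2.COLOR_RGB2GRAY)[262:290,372:412]
for thr in(95,105,115):
  for k in cv2.findContours((g>thr).astype(np.uint8),cv2.RETR_CCOMP,cv2.CHAIN_APPROX_NONE)[0]:
    if 15<len(k)<60: e,a,_=cv2.fitEllipse(k); p=onz(s,e[0]+372,e[1]+262,.075); print(thr,len(k),np.add(e,[372,262]).round(1),np.round(a,1),p.round(4),deg(p))
for y in range(250,268): print(y,cv2.cvtColor(s['frame'],cv2.COLOR_RGB2GRAY)[y,386:402])
E
```

```text
contour 25 [0.563  0.0809 0.075 ] (np.float64(0.0041), np.float64(-167.0)) [0.022 0.024]
contour 69 [0.6242 0.0528 0.075 ] (np.float64(0.0641), np.float64(-26.9)) [0.045 0.047]
contour 22 [ 0.6814 -0.0096  0.075 ] (np.float64(0.1464), np.float64(-38.6)) [0.019 0.023]
contour 24 [0.6776 0.0394 0.075 ] (np.float64(0.1185), np.float64(-21.0)) [0.007 0.039]
head [310.29896907 173.41237113] [393.95744681 240.29787234] [0.6248 0.0556 0.1595] gap 0.0007 (np.float64(0.0635), np.float64(-24.4))
-24 [0.6264 0.0554 0.1   ] tip px scene [391.6 264.4]
-26 [0.6254 0.0533 0.1   ] tip px scene [390.5 264.5]
-28 [0.6244 0.0513 0.1   ] tip px scene [389.4 264.6]
---
stylus ball [0.628  0.0584 0.103 ] (np.float64(0.0654), np.float64(-21.0))
ring bore [0.6272 0.0559 0.075 ] (np.float64(0.0655), np.float64(-23.3))
95 29 [408.6 266.8] [ 3.6 14.8] [0.6287 0.1029 0.075 ] (np.float64(0.0652), np.float64(18.9))
95 31 [391.  274.6] [ 8.8 13.3] [0.6286 0.0547 0.075 ] (np.float64(0.0673), np.float64(-23.7))
105 27 [408.7 266.7] [ 2.8 14.1] [0.6284 0.1032 0.075 ] (np.float64(0.065), np.float64(19.3))
105 36 [390.
[... 770 characters left out ...]
 70 67 68 74 83]
258 [77 70 66 64 65 68 75 81 77 71 68 67 67 70 76 81]
259 [108  89  74  67  65  68  75  80  75  68  65  66  69  78  84  81]
260 [143 120  92  72  67  69  75  81  74  68  66  65  70  81  88  82]
261 [165 145 112  81  68  71  80  85  79  70  66  65  69  76  83  81]
262 [173 156 122  86  69  73  85  90  83  71  66  65  67  70  77  79]
263 [169 151 116  82  70  74  84  87  79  69  66  65  66  68  75  78]
264 [155 132 101  79  72  74  78  78  73  68  66  65  66  68  74  78]
265 [132 116 100  92  90  89  87  83  78  72  68  67  67  70  75  76]
266 [126 123 119 117 116 114 112 107 100  92  83  77  74  74  77  75]
267 [132 133 132 131 131 131 128 125 121 117 108  99  92  85  80  71]
```

The ring is within about 2° (2–3 mm) of the stylus. I'll nudge it 3 mm further at the ball, back off along the arc, and lift clear.

Call:
servo_tool([
  {"dx": 0.005, "dy": -0.005, "dz": 0, "wx": 0, "wy": 0, "wz": 0},
  {"dx": 0.01, "dy": -0.01, "dz": 0, "wx": 0, "wy": 0, "wz": 0},
  {"dx": 0.015, "dy": -0.015, "dz": 0, "wx": 0, "wy": 0, "wz": 0},
  {"dx": 0.02, "dy": -0.02, "dz": 0, "wx": 0, "wy": 0, "wz": 0},
  {"dx": 0.02, "dy": -0.02, "dz": 0, "wx": 0, "wy": 0, "wz": 0},
])

```text
time_s: 10.53
eef_pos: [0.4609, -0.0192, 0.0663]
eef_rot: [-0.0, 0.928, 0.372, 0.0]
wrist_force: [-1.5, 1.4, 0.8]
opening: -0.004
grasp_force: 0.8
```

Call:
servo_tool([
  {"dx": -0.04, "dy": 0.03, "dz": 0, "wx": 0, "wy": 0, "wz": 0},
  {"dx": -0.1, "dy": 0.08, "dz": 0, "wx": 0, "wy": 0, "wz": 0},
  {"dx": -0.18, "dy": 0.14, "dz": 0, "wx": 0, "wy": 0, "wz": 0},
  {"dx": -0.26, "dy": 0.2, "dz": 0, "wx": 0, "wy": 0, "wz": 0},
  {"dx": -0.3, "dy": 0.22, "dz": 0, "wx": 0, "wy": 0, "wz": 0},
])

```text
time_s: 10.95
eef_pos: [0.429, 0.0041, 0.0659]
eef_rot: [-0.0, 0.928, 0.372, -0.001]
wrist_force: [-0.8, -0.7, -0.7]
opening: 0.001
grasp_force: 0.0
```

Call:
servo_tool([
  {"dx": 0, "dy": 0, "dz": 0.15, "wx": 0, "wy": 0, "wz": 0},
  {"dx": 0, "dy": 0, "dz": 0.35, "wx": 0, "wy": 0, "wz": 0},
  {"dx": 0, "dy": 0, "dz": 0.55, "wx": 0, "wy": 0, "wz": 0},
  {"dx": 0, "dy": 0, "dz": 0.75, "wx": 0, "wy": 0, "wz": 0},
  {"dx": 0, "dy": 0, "dz": 0.9, "wx": 0, "wy": 0, "wz": 0},
])

```text
time_s: 11.37
eef_pos: [0.4309, 0.0031, 0.1579]
eef_rot: [0.001, 0.928, 0.372, 0.001]
wrist_force: [0.3, -0.6, -0.3]
opening: -0.003
grasp_force: 0.0
```

Call:
servo_tool([
  {"dx": -0.1, "dy": 0, "dz": 0.15, "wx": 0, "wy": 0, "wz": 0},
  {"dx": -0.2, "dy": 0, "dz": 0.35, "wx": 0, "wy": 0, "wz": 0},
  {"dx": -0.3, "dy": 0, "dz": 0.55, "wx": 0, "wy": 0, "wz": 0},
  {"dx": -0.4, "dy": 0, "dz": 0.7, "wx": 0, "wy": 0, "wz": 0},
  {"dx": -0.4, "dy": 0, "dz": 0.7, "wx": 0, "wy": 0, "wz": 0},
])

```text
time_s: 11.78
eef_pos: [0.3911, 0.0028, 0.2291]
eef_rot: [0.002, 0.928, 0.372, 0.002]
wrist_force: [0.6, -0.4, -0.7]
opening: 0.004
grasp_force: 0.0
```

```bash
python3 - <<'E'
from m import *
print('---')
g=cv2.cvtColor(s['frame'],cv2.COLOR_RGB2GRAY)[262:290,372:412]
for thr in(105,115):
  for k in cv2.findContours((g>thr).astype(np.uint8),cv2.RETR_CCOMP,cv2.CHAIN_APPROX_NONE)[0]:
    if 25<len(k)<60: e,a,_=cv2.fitEllipse(k); p=onz(s,e[0]+372,e[1]+262,.075); print(thr,np.add(e,[372,262]).round(1),p.round(4),deg(p))
print('stylus',deg(onz(s,393.1,262.5,.103)))
o=ctrl.get_obs(); print(o['eef_pos'],o['wrist_force'],np.abs(o['dq']).max(),o['time_s'])
cv2.imwrite('pics/s7.png',np.hstack([cv2.resize(t['frame'],(400,300)),cv2.resize(s['frame'][200:320,330:490],(400,300))])[...,::-1])
E
```

```text
contour 22 [0.5347 0.0298 0.075 ] (np.float64(0.0612), np.float64(-121.9)) [0.012 0.027]
contour 24 [0.5632 0.0808 0.075 ] (np.float64(0.0039), np.float64(-165.1)) [0.022 0.023]
contour 68 [0.6241 0.0543 0.075 ] (np.float64(0.0634), np.float64(-25.7)) [0.044 0.047]
contour 23 [ 0.6828 -0.0079  0.075 ] (np.float64(0.1465), np.float64(-37.8)) [0.02  0.026]
head [310.33673469 173.45918367] [393.95744681 240.29787234] [0.6247 0.0556 0.1595] gap 0.0009 (np.float64(0.0634), np.float64(-24.4))
-24 [0.6264 0.0554 0.1   ] tip px scene [391.6 264.4]
-26 [0.6254 0.0533 0.1   ] tip px scene [390.5 264.5]
-28 [0.6244 0.0513 0.1   ] tip px scene [389.4 264.6]
---
105 [408.8 266.8] [0.6289 0.103  0.075 ] (np.float64(0.0655), np.float64(18.9))
105 [391.2 274. ] [0.6275 0.056  0.075 ] (np.float64(0.0657), np.float64(-23.1))
115 [391.1 273.9] [0.6272 0.0562 0.075 ] (np.float64(0.0654), np.float64(-23.0))
stylus (np.float64(0.063), np.float64(-20.8))
[0.39098751 0.00292131 0.22641687] [-0.17837123 -0.28623153 -0.53195342] 0.03951265705151575 11.8833
```

View pics/s7.png

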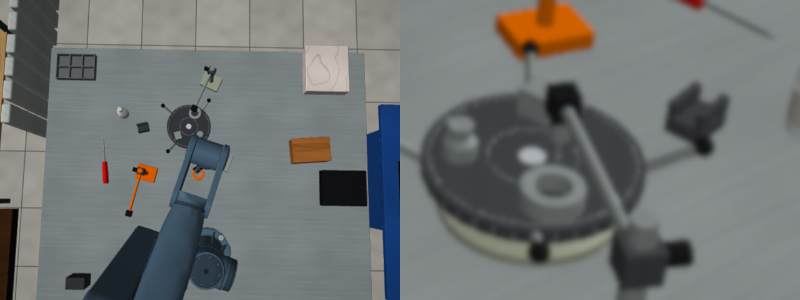

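The final pictures show the arm clear of the table, the bystanders in place, and the ring under the probe. The two views put the ring within about 2–3 mm of the stylus, inside the 7 mm allowed, so I'll hand in.

```bash
python3 -c "
from bench import workorder; print(workorder.hand_in())"
```

```text
the job is handed in; nothing more can be done
None
```

I turned the disc about 74° counter-clockwise by pushing one spoke at about 2–3 N; the ring gauge's centre measured about 2–3 mm from the stylus (7 mm allowed), the arm was clear, and I handed the job in (no verdict was returned).

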